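# Slide the notepad out over the chopping board's edge

## Task

The yellow notepad lies too flat on the wooden chopping board to be picked up. Push it along the board with the fingertips until its near long side sticks out about 4 cm beyond the board's near long edge (the one facing the robot), parallel to that edge and within the board's length, and leave it lying there. Slide it only, never pick it up or tip it, and leave the cup, the tin and the pen where they are.

Things in the scene. Friction and masses are not known exactly. Their poses are not given: they have to be found in the camera images.
- notepad: yellow notepad lying flat on the chopping board, stiff, 200 x 135 mm, 6 mm thick (top sheet drawn curled up to 8 mm), about 0.14 kg, slides with friction about 0.6. Origin: centre of its underside. x axis along its 200 mm sides (from right to left seen from the robot), y axis across it toward the robot, z up. Its far long side is at y = -68 mm, its near one at y = 67 mm.
- notepad_near_left (a point): left corner of the notepad's near long side (the side toward the robot, which is to stick out), on its underside: 100, 67, 0 mm in the notepad's axes
- notepad_near_right (a point): right corner of the notepad's near long side, on its underside: -100, 67, 0 mm in the notepad's axes
- board: brown wooden chopping board lying on the worktop left of the sink, it does not move, 200 x 300 mm, 22 mm thick, flat top. Origin: centre of its underside. x axis across it, away from the robot; y axis along its 300 mm sides, to the left; z up. Its near long edge is at x = -100 mm. Another such board lies far to the right by the dish rack and has no part in this.
- board_edge (a point): middle of the board's near long edge, at the height of its top: -100, 0, 22 mm in the board's axes
- cup: white espresso cup with a red-brown inside, 62 x 87 x 51 mm with its handle, standing on the worktop right of the board or behind it; origin: centre of its underside. To be left alone.
- tin: flat round food tin, 87 mm wide, 40 mm high, standing at the other of these two places (cup and tin swap); origin: centre of its underside. To be left alone.
- pen: dark marker pen, 11 x 98 x 13 mm, lying on the worktop in front of the sink; origin: centre of its underside. To be left alone.
There are look-alikes about, which are no part of the job. What is shaped like the notepad but black is not meant.

How it is judged:
By the outcome, as a careful person would: the job done as asked, in the order asked, and still so for the second after the job is handed in, with the robot touching nothing.
It also fails if it takes over 32 s, if anything falls off the work surface, if the arm or the gripper's body presses on something with over 40 N, if the wrist force passes 120 N, or if a joint passes its speed limit or range.

## Robot

A 6-joint arm with a two-finger parallel gripper is mounted at the origin on a cart in front of the work surface, level with it; the furniture and walls round the work are solid. World frame = base frame: x ahead of the robot, y to its left, z up, the work surface at z = 0. Lengths are in m, angles in rad, forces in N, time in s.
With the tool pointing down it reaches from about 0.375 to 0.9 m from the base axis. Payload 3.1 kg.
Tool frame: the origin (TCP) lies where the fingers leave the gripper's body, on its centre line; the fingertips stand 70 mm ahead of it and the grasp point (between the pads) lies 51 mm ahead of it; z points along the fingers, y is the line along which they close (so a half turn about z gives the same grasp; the last joint's range is limited). The gripper opens to 87 mm and grips with 3 to 60 N. Pads are 19 mm wide; open, the fingers measure 117 mm over their backs; the gripper's body (75 mm by 190 mm) begins 51 mm behind the grasp point.
Start: joints at [-1.46, 0.527, 1.433, -0, 1.181, -0.178], TCP at [0.179, -0.599, 0.292] pointing down, gripper open.
Joint ranges: [-3.08, 3.08], [-0.75, 2.2], [0.22, 2.44], [-1.43, 4.57], [0, 2.65], [-2.85, 2.85]. Speed limits (rad/s): [2.79, 2.79, 3.14, 3.14, 3.14, 3.14].

## Interface

Orientations are given as a unit quaternion [x, y, z, w].
In Python, from rig import robot gives the robot as it stands.
- The arm moves only by the tool send_rows, never from a script. Its argument "deltas" is text: rows parted by semicolons, each of 7 numbers parted by spaces: the shift along the tool's x, y, z in mm, then the turn, a rotation vector about the tool's x, y, z in degrees, then the opening, from 0 (shut) to 1 (fully open). A call has 1 to 10 rows; each row shifts and turns the commanded pose from where the row before left it, along the tool's axes as they then stand; what a row does not reach is not made up. A row lasts 1/8 s, in which the tool goes at most 62.5 mm and 10.7 degrees, less where a joint would pass 70% of its speed; a pose out of reach is approached as far as the arm can. A call is refused whole if a number of a shift passes 62.5 or a number of a turn 10.7, either way. A call with a gripper value outside its range is refused whole. The fingers move at their own pace and stop on an object; "newtons" is the grip in N (left out, the last holds). Time passes only in rows, so rows that do not move let the fingers close. It gives the time, the measured TCP pose, the force, the opening and the grip force at its end, in the units of the state.
- robot.get_obs(): the state, without advancing time (a new reading comes with each control period).
- robot.camera(name): name is "scene" or "top"; returns a dict with "image" (400x640x3 uint8, red, green, blue), "depth" (400x640 float32, m along the optical axis (not along the pixel's ray), 0 where there is no reading), "fovy" (degrees; the focal length in pixels is half the picture's height over the tangent of half this angle, whatever the lens; pixels are square), "cx", "cy" (the principal point, pixels), "k1" (the pictures are not rectified: a ray, as slopes to the right and down, at radius r is drawn at 1 + k1 r^2 times it, then the intrinsics apply), "rvec" (rotation vector, rad) and "tvec" (3), from world to camera coordinates, as OpenCV has them. Camera axes: x right, y down, z forward; pixel columns grow to the right and rows downward; lengths in m; the calibration is good to about 2 mm. A picture is of the moment at which its call begins.
- robot.hand_in(): hands the job in; it is judged then, once.
Trained networks look in the newest picture that a camera, given by its name, has taken for a name from the list of things; names that differ only in an ending like _2 or _b are one class to them, and where a whole thing is asked for, a point or a joint stands for the part that bears it (a point fixed in the world has none). Each returns a list of dicts, best first, with "p" (0 to 1); they miss things now and then, are a little off and sometimes report something else, mostly with a low value. They report only what shows in the picture. A call takes as long as a camera call. They do not tell look-alikes from the thing itself.
- robot.find_in(camera, thing): "box" ([left, top, right, bottom] in pixels, round what is visible of it).
- robot.cut_out(camera, thing): "region" (400x640 bool, what is visible of it) and "box" ([left, top, right, bottom] in pixels, round what is visible of it).
The state is a dict: "time": time; "q": joint angles; "joint_velocities": joint speeds; "joint_torque": joint torques, N m; "position": TCP position; "tool_rot": TCP orientation; "ft_force": force on the tool from outside, world axes, zero at the start; "moment": the same for the moment, N m; "grip_width": finger opening in m; "grip_force": force on a finger pad.
Only numpy, scipy, OpenCV 4.12 (cv2) and the standard library are available. Lean on these libraries where they do the work, as an engineer would, in place of code of your own. Each camera call takes 0.05 s, during which the arm holds its last target. There are 200 camera calls.

## Working session

There is one attempt and no reset: what is moved stays moved. The work goes in short steps, Python scripts to look and compute and a tool call to move; the robot and the scene stay as the last step left them, time stands still between calls to the robot, and variables do not carry over. Pictures are saved under pics/ and viewed, at most 10 in all, crops included, and the job is handed in when it is done.

Besides the shell and the picture viewer there is one more tool, called after "Emit:" as name(argument=value, ...) on one line, values as JSON. send_rows: Moves the arm, as the interface text tells. Its arguments: {"type":"object","properties":{"deltas":{"type":"string"},"newtons":{"type":"number"}},"required":["deltas"]}

```bash
mkdir -p pics
cat > h.py <<'E'
import numpy as np, cv2
from rig import robot
def cal(c):
    f=200/np.tan(np.radians(c["fovy"])/2); R=cv2.Rodrigues(np.array(c["rvec"],float))[0]
    return f,R,np.array(c["tvec"],float).ravel()
def ray(c,uv):
    f,R,t=cal(c); d=(np.atleast_2d(uv)-[c["cx"],c["cy"]])/f; s=d.copy()
    for _ in range(20): s=d/(1+c["k1"]*(s**2).sum(1,keepdims=True))
    return s
def at_z(c,uv,z):
    f,R,t=cal(c); s=ray(c,uv); d=np.c_[s,np.ones(len(s))]@R; o=-R.T@t
    return o+d*((z-o[2])/d[:,2])[:,None]
def cloud(c,mask):
    f,R,t=cal(c); v,u=np.nonzero(mask&(c["depth"]>0)); s=ray(c,np.c_[u,v].astype(float)); Z=c["depth"][v,u][:,None]
    return (np.c_[s,np.ones(len(s))]*Z-t)@R
E
python3 - <<'E'
from h import *
for n in("top","scene"):
    c=robot.camera(n); cv2.imwrite(f"pics/{n}0.png",c["image"][:,:,::-1])
    for th in("notepad","board","cup","tin","pen"):
        for r in robot.cut_out(n,th)[:3]:
            P=cloud(c,r["region"]); 
            print(n,th,round(r["p"],2),np.round(r["box"]),np.round(np.median(P,0),3) if len(P) else None, c["image"][r["region"]].mean(0).round())
o=robot.get_obs();print(o["time"],o["position"],o["tool_rot"],o["grip_width"])
E
```

```text
top notepad 0.88 [138. 184. 215. 266.] [0.409 0.736 0.007] [40. 38. 36.]
top notepad 0.71 [246. 201. 330. 273.] [0.402 0.424 0.028] [142. 128.  64.]
top board 0.64 [237. 180. 356. 279.] [0.468 0.358 0.022] [101.  73.  43.]
top cup 0.69 [314. 131. 341. 155.] [0.688 0.345 0.027] [98. 75. 66.]
top tin 0.65 [397. 227. 428. 259.] [0.421 0.091 0.038] [75. 71. 66.]
scene notepad 0.91 [149. 231. 237. 306.] [0.407 0.735 0.006] [29. 28. 27.]
scene notepad 0.7 [256. 208. 347. 284.] [0.4   0.424 0.028] [145. 135.  83.]
scene board 0.87 [252. 188. 368. 291.] [0.461 0.366 0.021] [97. 73. 48.]
scene cup 0.59 [298. 146. 329. 166.] [0.694 0.343 0.032] [99. 77. 67.]
scene tin 0.67 [405. 196. 437. 231.] [0.418 0.09  0.037] [73. 72. 66.]
scene pen 0.63 [447. 191. 460. 213.] [ 0.439 -0.042  0.011] [64. 64. 62.]
0.6 [ 0.17860332 -0.59890354  0.29226096] [9.89523476e-01 1.44372056e-01 7.51928853e-06 7.23160038e-07] 0.08724266095789036
```

Run:
```python
from h import *
crops=[]
for n in("top","scene"):
    c=robot.camera(n); im=c["image"][:,:,::-1].copy()
    nb=[r for r in robot.cut_out(n,"notepad") if c["image"][r["region"]].mean()>70][0]
    bb=robot.cut_out(n,"board")[0]
    u=(nb["region"]|bb["region"]).astype(np.uint8)
    for nm,m,z in(("pad",nb["region"].astype(np.uint8),.028),("board",u,.022)):
        k=cv2.findContours(m,0,2)[0]; k=max(k,key=cv2.contourArea)[:,0].astype(float)
        P=at_z(c,k,z)[:,:2]
        r=cv2.minAreaRect((P*1000).astype(np.float32)); print(n,nm,np.round(r[0]),np.round(r[1]),round(r[2],1)); print(np.round(cv2.boxPoints(r)).tolist())
    print(np.percentile(cloud(c,nb["region"])[:,2],[5,50,95]).round(4))
    crops.append(cv2.resize(im[120:320,130:470],None,fx=2.3,fy=1.45 if 0 else 1.5))
cv2.imwrite("pics/c1.png",np.vstack(crops))
```

```text
top pad [403. 423.] [139. 203.] 20.8
[[302.0, 494.0], [374.0, 304.0], [504.0, 353.0], [432.0, 543.0]]
top board [433. 404.] [203. 305.] 26.1
[[275.0, 496.0], [409.0, 222.0], [591.0, 311.0], [456.0, 585.0]]
[0.0251 0.0282 0.0312]
scene pad [402. 422.] [140. 207.] 21.2
[[299.0, 493.0], [374.0, 300.0], [505.0, 350.0], [430.0, 544.0]]
scene board [431. 400.] [207. 304.] 26.4
[[270.0, 490.0], [406.0, 218.0], [591.0, 310.0], [456.0, 582.0]]
[0.0241 0.0277 0.0308]
```

View pics/top0.png

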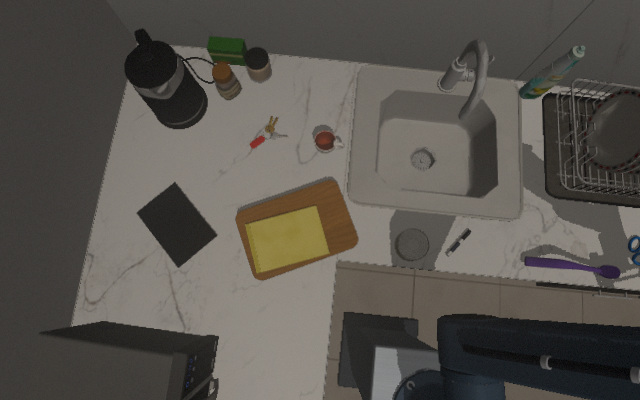

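View pics/c1.png

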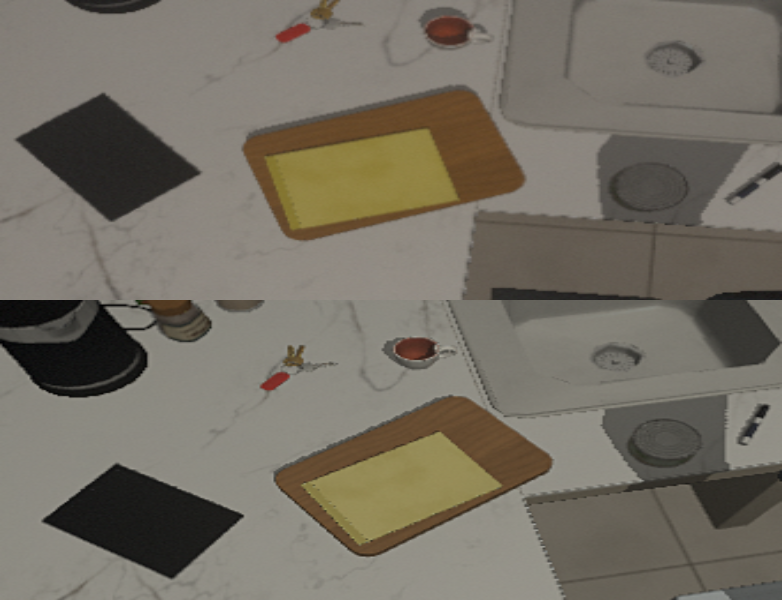

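The notepad-shaped things in the top picture are a black one at (177,224) and a yellow one on the board left of the sink at (287,238). The enlarged crop confirms that the yellow one on the brown board is meant. The cup is at (326,142), the tin at (412,243) and the pen at (458,242), all clear of the push.

Board yaw is about 26.2°, and the pad's is about 21°. I'll push on the pad's far side with both open fingers, squared to the board.

Emit:
send_rows(deltas="0 0 0 0 0 -9.6 1; 56 -18 0 0 0 0 1; 56 -18 0 0 0 0 1; 56 -18 0 0 0 0 1; 56 -18 0 0 0 0 1; 56 -18 0 0 0 0 1; 56 -19 0 0 0 0 1; 56 -19 0 0 0 0 1; 56 -19 0 0 0 0 1; 56 -19 0 0 0 0 1")

```text
time: 2.15
position: [0.5589, -0.226, 0.2925]
tool_rot: [0.974, 0.227, 0.0, 0.0]
ft_force: [-0.0, -0.3, 0.3]
grip_width: 0.0871
grip_force: 0.0
```

Emit:
send_rows(deltas="28 -50 0 0 0 0 1; 28 -50 0 0 0 0 1; 28 -50 0 0 0 0 1; 28 -50 0 0 0 0 1; 29 -50 0 0 0 0 1; 29 -50 0 0 0 0 1; 30 -50 0 0 0 0 1")

```text
time: 3.02
position: [0.5824, 0.1768, 0.2924]
tool_rot: [0.974, 0.227, 0.0, 0.0]
ft_force: [1.0, -0.3, -0.3]
grip_width: 0.0872
grip_force: 0.0
```

Emit:
send_rows(deltas="7 -50 0 0 0 0 1; 7 -50 0 0 0 0 1; 7 -49 0 0 0 0 1; 8 -49 0 0 0 0 1; 8 -49 0 0 0 0 1; 8 -49 0 0 0 0 1; 0 0 60 0 0 0 1; 0 0 60 0 0 0 1; 0 0 50 0 0 0 1; 0 0 0 0 0 0 1")

```text
time: 4.28
position: [0.4893, 0.4585, 0.1176]
tool_rot: [0.974, 0.227, -0.005, 0.002]
ft_force: [-0.6, -2.1, 0.9]
grip_width: 0.0871
grip_force: 0.0
```

Run:
```python
from h import *
ims=[]
for n in("top","scene"):
    c=robot.camera(n); ims.append(cv2.resize(c["image"][150:300,200:400,::-1],None,fx=3,fy=2*1,interpolation=2))
cv2.imwrite("pics/c2.png",np.vstack(ims)); print(robot.get_obs()["position"])
```

```text
[0.49283158 0.46085955 0.12319209]
```

View pics/c2.png

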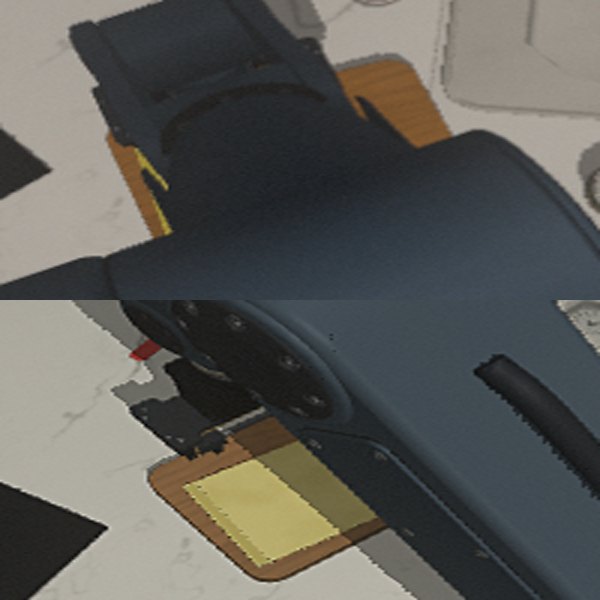

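The left finger is just beyond the pad's far side, at about (205,445) in the lower crop, so it's clear to descend. I'll go down slowly.

Emit:
send_rows(deltas="0 0 10 0 0 0 1; 0 0 8 0 0 0 1; 0 0 5 0 0 0 1; 0 0 3 0 0 0 1; 0 0 2 0 0 0 1; 0 0 0 0 0 0 1; 0 0 0 0 0 0 1")

```text
time: 5.25
position: [0.4922, 0.4604, 0.0944]
tool_rot: [0.974, 0.227, 0.0, -0.0]
ft_force: [0.7, -0.2, 0.2]
grip_width: 0.0866
grip_force: 0.0
```

Emit:
send_rows(deltas="-5 0 0 0 0 0 1; -6 0 0 0 0 0 1; -6 0 0 0 0 0 1; -6 0 0 0 0 0 1; -6 0 0 0 0 0 1; -6 0 0 0 0 0 1; -6 0 0 0 0 0 1; -6 0 0 0 0 0 1; -4 0 0 0 0 0 1; 0 0 0 0 0 0 1")

```text
time: 6.5
position: [0.4459, 0.4376, 0.0943]
tool_rot: [0.974, 0.227, -0.0, 0.0]
ft_force: [0.6, 0.1, 0.7]
grip_width: 0.087
grip_force: 0.0
```

```bash
cat > m.py <<'E'
from h import *
ims=[]
o=np.array([432,402]);a=np.radians(26.2);B=np.array([[np.cos(a),np.sin(a)],[-np.sin(a),np.cos(a)]])
for n in("top","scene"):
    c=robot.camera(n); ims.append(cv2.resize(c["image"][150:300,200:400,::-1],None,fx=3,fy=2*1,interpolation=2))
    hsv=cv2.cvtColor(c["image"],cv2.COLOR_RGB2HSV); m=cv2.inRange(hsv,(22,70,40),(36,255,255)); m[:180]=0;m[300:]=0;m[:,:220]=0;m[:,370:]=0
    k=max(cv2.findContours(m,0,2)[0],key=cv2.contourArea)[:,0].astype(float)
    r=cv2.minAreaRect(((at_z(c,k,.028)[:,:2]*1000-o)@B.T).astype(np.float32)); print(n,"pad in board axes",np.round(r[0],1),np.round(r[1]),round(r[2],1)); print(np.round(cv2.boxPoints(r)).tolist())
cv2.imwrite("pics/c_%d.png"%(100*robot.get_obs()["time"]),np.vstack(ims)); print((robot.get_obs()["position"][:2]*1000-o)@B.T,robot.get_obs()["position"][2],robot.get_obs()["ft_force"])
E
python3 m.py; ls pics
```

```text
top pad in board axes [-26.  124.9] [59.  9.] 9.6
[[-56.0, 124.0], [-54.0, 116.0], [4.0, 125.0], [2.0, 134.0]]
scene pad in board axes [-51.7  68. ] [117. 137.] 89.4
[[-121.0, 10.0], [16.0, 9.0], [18.0, 126.0], [-120.0, 127.0]]
[28.49080416 25.82128026] 0.09418626640064137 [0.01591513 0.06265082 0.28387458]
c1.png
c2.png
c_660.png
scene0.png
top0.png
```

The pad has squared up: it sits within about 0.6° of the board and sticks out about 19 mm. I'll push further, then back off to measure without occlusion.

Emit:
send_rows(deltas="-4 0 0 0 0 0 1; -5 0 0 0 0 0 1; -5 0 0 0 0 0 1; -4 0 0 0 0 0 1; -2 0 0 0 0 0 1; 0 0 0 0 0 0 1; 0 0 0 0 0 0 1; 8 0 0 0 0 0 1; 20 0 -10 0 0 0 1; 20 0 -20 0 0 0 1")

```text
time: 7.85
position: [0.4719, 0.4503, 0.1237]
tool_rot: [0.974, 0.227, -0.001, 0.0]
ft_force: [-0.1, 1.0, -0.8]
grip_width: 0.0869
grip_force: 0.0
```

Emit:
send_rows(deltas="20 0 -40 0 0 0 1; 0 50 -30 0 0 0 1; 0 58 -10 0 0 0 1; 0 58 0 0 0 0 1; 0 58 0 0 0 0 1; 0 58 0 0 0 0 1; 0 58 0 0 0 0 1; 0 40 0 0 0 0 1; 0 0 0 0 0 0 1")

```text
time: 8.98
position: [0.6594, 0.1145, 0.2043]
tool_rot: [0.975, 0.224, 0.001, 0.0]
ft_force: [-0.3, -0.2, 0.2]
grip_width: 0.0868
grip_force: 0.0
```

```bash
cat >> m.py <<'E'
# board near edge, from brown|yellow networks mask on a row of edge points left/right of the pad is covered: use far edge too
for n in("top","scene"):
    c=robot.camera(n)
    for r in robot.cut_out(n,"board")[:1]:
        k=max(cv2.findContours(r["region"].astype(np.uint8),0,2)[0],key=cv2.contourArea)[:,0].astype(float)
        Q=(at_z(c,k,.022)[:,:2]*1000-o)@B.T
        F=Q[(Q[:,0]>88)&(abs(Q[:,1])<110)]; N=Q[(Q[:,0]<-88)&(Q[:,1]<-80)]
        L=Q[(Q[:,1]>140)];R=Q[Q[:,1]<-140]
        if len(F)>5: print(n,"far edge",F[:,0].mean().round(1),"slope deg",np.degrees(np.polyfit(F[:,1],F[:,0],1)[0]).round(2))
        print("near pts",N.round().tolist()[:12],"left",L[:,1].mean(),"right",R[:,1].mean())
E
python3 m.py; ls pics
```

```text
top pad in board axes [-70.7  27.6] [137. 201.] 0.2
[[-139.0, 128.0], [-139.0, -73.0], [-2.0, -73.0], [-3.0, 128.0]]
scene pad in board axes [-71.1  25.6] [202. 137.] 89.7
[[-140.0, -75.0], [-3.0, -76.0], [-2.0, 126.0], [-139.0, 127.0]]
[  76.65103215 -354.48431851] 0.2040342423868209 [ 0.52566316 -0.37177922 -0.00803885]
top far edge 100.1 slope deg -0.17
near pts [[-99.0, -87.0], [-97.0, -91.0], [-99.0, -96.0], [-98.0, -99.0], [-100.0, -104.0], [-98.0, -108.0], [-100.0, -113.0], [-98.0, -116.0], [-100.0, -121.0], [-99.0, -125.0], [-99.0, -127.0], [-95.0, -138.0]] left 148.14945277198495 right -148.98419371391245
scene far edge 97.8 slope deg 0.26
near pts [[-98.0, -81.0], [-101.0, -85.0], [-101.0, -90.0], [-102.0, -92.0], [-100.0, -108.0], [-102.0, -111.0], [-99.0, -132.0], [-95.0, -136.0], [-94.0, -140.0]] left 147.92281464077757 right -149.64127930574142
c1.png
c2.png
c_660.png
c_907.png
scene0.png
top0.png
```

View pics/c_907.png

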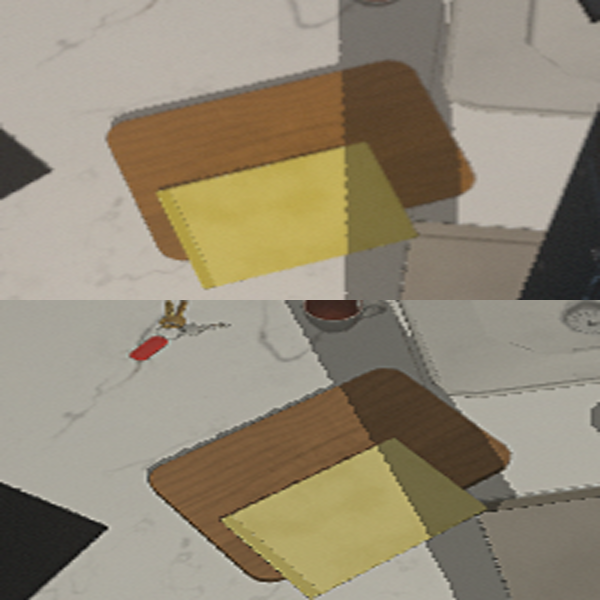

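The pad lies flat and parallel to the board. In the upper crop its near side runs from (208,288) to (417,235), about 39 mm beyond the board's edge and within the board's length. The robot is clear of it.

```bash
python3 -c "
from rig import robot
print(robot.hand_in())"
```

```text
the job is handed in; nothing more can be done
None
```

The job is handed in: I slid the yellow notepad until its near long side sticks out about 39 mm past the board's near edge, parallel to it (within about 0.3°) and within the board's length; the arm never touched the cup, tin or pen.

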